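# Snap the jewellery case shut, section by section

## Task

Close the jewellery case: push its half-open mirrored lid down with the fingertips, and then press round the lid's snap-fit rim, section by section, until all five sections (three along the front, one on each side) have clicked down flush with the lid. Only touch and press: do not lift the case or push it out of its place, and leave the bottles, comb and other things around it where they are.

Things in the scene. Friction and masses are not known exactly. Their poses are not given: they have to be found in the camera images.
- case: satin taupe jewellery case, 124 (x, depth) x 174 (y, width) mm, body 46 mm high, 0.7 to 1 kg with lid, loose. Origin: centre of its underside; x points from front to hinged back, y to its left. Rim sections run along the lid's front and sides. With the lid down, its centre panel and clicked sections have their tops 58 mm above the table; unclicked sections stand 7 mm higher.
- lid (a joint): hinge angle of the mirrored lid, rad: 0 is down on the case; starts part open (0.45 to 0.75), grows as the front edge rises. Hinge line: along the case's y, 62 mm behind its centre, 46 mm above the table. A stiff hinge: the lid stays where it is left; pressed from above 60 mm in front of the hinge line, it goes down with about 2 to 5 N.
- lid_top (a point): middle of the top of the lid's centre panel (a rigid part of the lid, 96 mm deep by 118 mm wide, 48 mm in front of the hinge line and 12 mm above it with the lid down); z is the lid's outward normal
- side_left (a joint): travel in m of the left (+y) side rim section: strip 93 mm along x by 31 mm along y, centred at (+12, +75.5) mm in the case's x, y with the lid down; 0 is raised, 0.007 is fully clicked shut. It moves square to the lid, takes about 8 N to start, gives way, snaps down by itself beyond about 4 mm and then stays shut
- side_left_top (a point): middle of the top face of the same section (side_left)
- front_left (a joint): travel in m of the front rim's left section: strip 30 mm along x by 59 mm along y, centred at (-50.5, +60) mm in the case's x, y with the lid down; 0 is raised, 0.007 is fully clicked shut. It moves square to the lid, takes about 8 N to start, gives way, snaps down by itself beyond about 4 mm and then stays shut
- front_left_top (a point): middle of the top face of the same section (front_left)
- front_mid (a joint): travel in m of the front rim's middle section: strip 30 mm along x by 59 mm along y, centred at (-50.5, 0) mm in the case's x, y with the lid down; 0 is raised, 0.007 is fully clicked shut. It moves square to the lid, takes about 8 N to start, gives way, snaps down by itself beyond about 4 mm and then stays shut
- front_mid_top (a point): middle of the top face of the same section (front_mid)
- front_right (a joint): travel in m of the front rim's right section: strip 30 mm along x by 59 mm along y, centred at (-50.5, -60) mm in the case's x, y with the lid down; 0 is raised, 0.007 is fully clicked shut. It moves square to the lid, takes about 8 N to start, gives way, snaps down by itself beyond about 4 mm and then stays shut
- front_right_top (a point): middle of the top face of the same section (front_right)
- side_right (a joint): travel in m of the right (-y) side rim section: strip 93 mm along x by 31 mm along y, centred at (+12, -75.5) mm in the case's x, y with the lid down; 0 is raised, 0.007 is fully clicked shut. It moves square to the lid, takes about 8 N to start, gives way, snaps down by itself beyond about 4 mm and then stays shut
- side_right_top (a point): middle of the top face of the same section (side_right)
- flacon_slim: square amber perfume bottle with round cap, 32 x 32 x 92 mm; loose, to be left alone; origin: centre of its underside
- flacon_round: round smoke-glass perfume bottle with cap, 48 mm across, 76 mm high; loose, to be left alone; origin: centre of its underside
- tray: rose-tinted glass tray, 150 x 200 x 16 mm, two perfume bottles stand on it; loose, to be left alone; origin: centre of its underside
- flacon_wide: flat smoke-glass perfume bottle with square cap, 30 x 56 x 88 mm, on the tray; loose, to be left alone; origin: centre of its underside
- flacon_tall: round amber perfume bottle with metal cap, 36 mm across, 114 mm high, on the tray; loose, to be left alone; origin: centre of its underside
- comb: silver plastic comb lying flat, 36 x 170 x 5 mm; loose, to be left alone; origin: centre of its underside
- dish: white ring dish, 70 mm across, 22 mm high; loose, to be left alone; origin: centre of its underside
- jar: cream jar with metal cap, 54 mm across, 40 mm high; loose, to be left alone; origin: centre of its underside
Mind the look-alikes: they are no part of the job. Leave any turquoise look-alike of the case alone.

How it is judged:
By the outcome, as a careful person would: the job done as asked, in the order asked, and still so for the second after the job is handed in, with the robot touching nothing.
It also fails if it takes over 48 s, if anything falls off the work surface, if the arm or the gripper's body presses on something with over 40 N, if the wrist force passes 120 N, or if a joint passes its speed limit or range.

## Robot

A 6-joint arm with a two-finger parallel gripper is mounted at the origin on the work surface. World frame = base frame: x ahead of the robot, y to its left, z up, the work surface at z = 0. Lengths are in m, angles in rad, forces in N, time in s.
With the tool pointing down it reaches from about 0.375 to 0.9 m from the base axis. Payload 3.1 kg.
Tool frame: the origin (TCP) lies midway between the tips of the shut fingers; the grasp point (between the pads) lies 19 mm behind it; z points along the fingers, y is the direction in which the jaws open and shut (so a half turn about z gives the same grasp; the last joint's range is limited). The gripper opens to 87 mm and grips with 3 to 60 N. Pads are 19 mm wide; open, the fingers measure 117 mm over their backs; the gripper's body (75 mm by 190 mm) begins 51 mm behind the grasp point.
Start: joints at [1.091, 0.527, 1.433, -0, 1.181, -0.178], TCP at [0.185, 0.597, 0.223] pointing down, gripper open.
Joint ranges: [-3.08, 3.08], [-0.75, 2.2], [0.22, 2.44], [-1.43, 4.57], [0, 2.65], [-2.85, 2.85]. Speed limits (rad/s): [2.79, 2.79, 3.14, 3.14, 3.14, 3.14].

## Interface

Orientations are given as a unit quaternion [x, y, z, w].
In Python, from rig import robot gives the robot as it stands.
- The arm moves only by the tool move_arm, never from a script. Its argument "rows" is one flat list of numbers, 7 for each row, row after row: the shift along the world's x, y, z in mm, then the turn, a rotation vector about the world's x, y, z in rad, then the closure, from 0 (fully open) to 1 (shut). A call has 1 to 12 rows; each row shifts and turns the commanded pose from where the row before left it; what a row does not reach is not made up. A row lasts 1/10 s, in which the tool goes at most 50 mm and 8.59 degrees, less where a joint would pass 70% of its speed; a pose out of reach is approached as far as the arm can. A call with a gripper value outside its range is refused whole. The fingers move at their own pace and stop on an object; "grip_force" is the grip in N (left out, the last holds). Time passes only in rows, so rows that do not move let the fingers close. It gives the time, the measured TCP pose, the force and the opening at its end, in the units of the state.
- robot.get_obs(): the state, without advancing time (a new reading comes with each control period).
- robot.camera(name): name is "side" or "top" or "wrist"; returns a dict with "color" (384x512x3 uint8, red, green, blue), "z_map" (384x512 float32, m along the optical axis (not along the pixel's ray), 0 where there is no reading), "camera_matrix" (3x3 intrinsics, pixels), "R" (3x3) and "t" (3): a world point X has camera coordinates R X + t; the wrist camera has in their place "tool_from_camera" (4x4, takes a point from camera to tool coordinates, whose origin is the TCP and whose axes are the flange's). Camera axes: x right, y down, z forward; pixel columns grow to the right and rows downward; lengths in m; the calibration is good to about 2 mm. A picture is of the moment at which its call begins: read the wrist's pose just before it.
- robot.hand_in(): hands the job in, once; it reports no verdict.
Trained networks look in the newest picture that a camera, given by its name, has taken for a name from the list of things; names that differ only in an ending like _2 or _b are one class to them, and where a whole thing is asked for, a point or a joint stands for the part that bears it (a point fixed in the world has none). Each returns a list of dicts, best first, with "conf" (0 to 1); they miss things now and then, are a little off and sometimes report something else, mostly with a low value. They report only what shows in the picture. A call takes as long as a camera call. They do not tell look-alikes from the thing itself.
- robot.search_frame(camera, thing): "at" ([column, row] in pixels, amid what is visible of it).
- robot.spot_point(camera, thing): "at" ([column, row] in pixels: a listed point, or the origin of a listed thing).
The state is a dict: "time": time; "q": joint angles; "joint_velocities": joint speeds; "joint_torque": joint torques, N m; "position": TCP position; "tool_rot": TCP orientation; "ft_force": force on the tool from outside, world axes, zero at the start; "moment": the same for the moment, N m; "grip_width": finger opening in m.
Only numpy, scipy, OpenCV 4.12 (cv2) and the standard library are available. Lean on these libraries where they do the work, as an engineer would, in place of code of your own. Each camera call takes 0.05 s, during which the arm holds its last target.

## Working session

There is one attempt and no reset: what is moved stays moved. The work goes in short steps, Python scripts to look and compute and a tool call to move; the robot and the scene stay as the last step left them, time stands still between calls to the robot, and variables do not carry over. Pictures are saved under pics/ and viewed, and the job is handed in when it is done.

Besides the shell and the picture viewer there is one more tool, called by a JSON object that holds its "op" and its "data", one argument or row to a line. move_arm: Moves the arm, as the interface text tells. Its arguments: {"type":"object","properties":{"rows":{"type":"array","items":{"type":"number"}},"grip_force":{"type":"number"}},"required":["rows"]}

```bash
mkdir -p pics; cat > h.py <<'E'
import numpy as np, cv2
from rig import robot
def snap(n,f):
    o=robot.get_obs(); c=robot.camera(n)
    cv2.imwrite('pics/'+f,c['color'][:,:,::-1]); np.savez('pics/'+f[:-4]+'.npz',pos=o['position'],rot=o['tool_rot'],**c)
    return c
def world(c,u,v,z=None):
    z=c['z_map'][int(round(v)),int(round(u))] if z is None else z
    p=np.linalg.inv(c['camera_matrix'])@[u,v,1]*z
    return c['R'].T@(p-c['t'])
def cloud(c):
    h,w=c['z_map'].shape; u,v=np.meshgrid(np.arange(w),np.arange(h))
    P=np.stack([u,v,np.ones_like(u)],-1)@np.linalg.inv(c['camera_matrix']).T*c['z_map'][...,None]
    return (P-c['t'])@c['R']
E
python3 - <<'E'
from h import *
for n in ['top','side']:
    c=snap(n,n+'0.png')
    for t in ['case','lid_top','side_left_top','front_left_top','front_mid_top','front_right_top','side_right_top']:
        for d in robot.spot_point(n,t)[:3]:
            print(n,t,np.round(d['at'],1),round(d['conf'],2),np.round(world(c,*d['at']),4))
print(robot.get_obs())
E
```

```text
top case [241.  248.6] 0.85 [0.3726 0.1255 0.0635]
top case [391.2 254.7] 0.75 [ 0.3445 -0.4094  0.0578]
top case [312.6 205.4] 0.64 [ 0.5153 -0.1284  0.1186]
top lid_top [237.6 246.4] 0.92 [0.3811 0.1377 0.0582]
top lid_top [314.4 192.6] 0.89 [ 0.5687 -0.1424  0.0865]
top side_left_top [240.2 268.8] 0.69 [0.3018 0.129  0.0601]
top side_left_top [403.2 231.5] 0.66 [ 0.4258 -0.4569  0.0665]
top side_left_top [292.9 197.8] 0.46 [ 0.551  -0.0642  0.0841]
top front_left_top [304. 209.] 0.71 [ 0.5024 -0.0974  0.1209]
top front_left_top [259.6 260. ] 0.62 [0.3313 0.06   0.0663]
top front_left_top [386.4 229. ] 0.49 [ 0.4356 -0.3976  0.0664]
top front_mid_top [321.2 203.8] 0.64 [ 0.5202 -0.1585  0.1206]
top front_mid_top [382.9 247.9] 0.58 [ 0.368  -0.3784  0.0686]
top front_mid_top [111.2 216.8] 0.39 [0.4902 0.5894 0.084 ]
top front_right_top [250.8 225.5] 0.61 [0.4557 0.0893 0.06  ]
top front_right_top [336.9 200.6] 0.54 [ 0.5298 -0.2131  0.1258]
top front_right_top [377.5 265.6] 0.43 [ 0.3063 -0.3535  0.0706]
top side_right_top [395.6 271.6] 0.78 [ 0.285  -0.4177  0.063 ]
top side_right_
[... 1375 characters left out ...]
0.4428 0.1679 0.0587]
{'time': 0.8, 'q': array([ 1.09148230e+00,  5.27459039e-01,  1.43269624e+00, -5.82646867e-06,
        1.18138805e+00, -1.78509169e-01]), 'joint_velocities': array([ 0.00150124, -0.00138855,  0.00026319, -0.0008704 ,  0.00098577,
        0.00085136]), 'joint_torque': array([ 2.79163460e-04, -4.39949691e+01, -1.76981914e+01,  6.35019480e-02,
        5.02427237e-02, -2.54057733e-05]), 'position': array([0.18515243, 0.59692925, 0.22257479]), 'tool_rot': array([1.49834936e-01, 9.88711025e-01, 2.24727675e-05, 1.05179806e-05]), 'ft_force': array([ 0.70886816, -0.42366789, -0.27692027]), 'moment': array([ 0.04140728, -0.00599991,  0.00867189]), 'grip_width': 0.0872177297851839}
```

```bash
python3 -c "
import cv2,numpy as np
cv2.imwrite('pics/b.png',np.vstack([cv2.imread('pics/top0.png')]))"
```

```text
(no output)
```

View pics/top0.png

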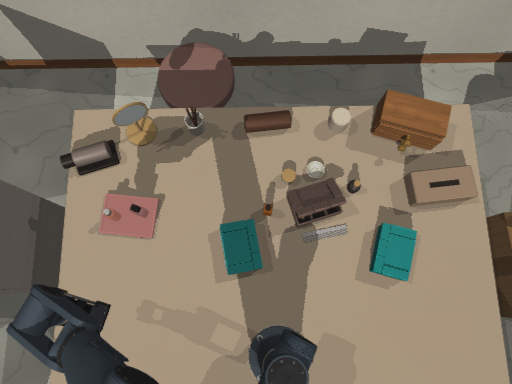

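View pics/side0.png

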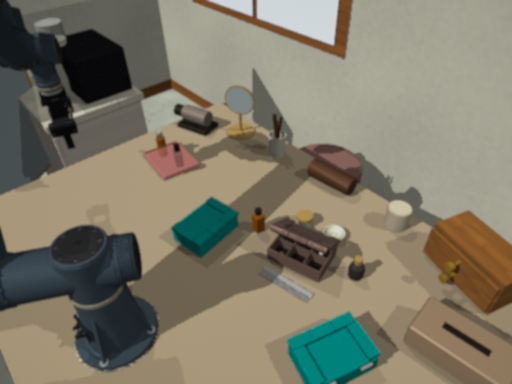

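```bash
python3 - <<'E'
from h import *
c=np.load('pics/top0.npz'); W=cloud(c)
np.set_printoptions(suppress=True,precision=3,linewidth=180)
a=c['color'][165:245,265:375,::-1]; cv2.imwrite('pics/crop1.png',cv2.resize(a,None,fx=7,fy=7,interpolation=cv2.INTER_CUBIC))
s=np.load('pics/side0.npz'); a=s['color'][200:310,240:380,::-1]; cv2.imwrite('pics/crop2.png',cv2.resize(a,None,fx=5,fy=5,interpolation=cv2.INTER_CUBIC))
print('z around'); print((W[172:232:2,284:352:3,2]*1000).round(0).astype(int))
print(c['camera_matrix'],W[78,197])
E
```

```text
z around
[[  41   35   41   38    5    1   -1    0   23    6    4    8   18   27   -2    0    0    2   -1    2   -3    4    1]
 [  36   39   36   36   -4   -2    4   -4   20    8   14   13   14    5   -5    5   -8    3    1    4    0   -2   -1]
 [  37   40   34   38   -2   -5   -2    2   -1   22   15    9   24    4    5    1    2    5    1   -9    4    2   -2]
 [  39   41   39   38    2   -5    5   -2    1   -3   -2    3   -4    1    0   68   66   -5    1    3    2    8   -1]
 [  46   38   37   33    1    1   -3   -5    2   -7   -1    5   -5    6   66   74   75   -1   -1   -4   -2    1    5]
 [  11   32   17    4    1    6    3   -2    2    4    1   -3   57   61   72   71   78   78    1    0    7   -5   51]
 [   0    1    1   -3    4    5   -2   -2    5   56   55   53   68   64   54   80   80   87    1   -3    0    1   48]
 [   1   -1   -3    0    6   -5    0   57   59   67   66   64   64   76   72   84   83   86    7   -3   -4   21   42]
 [  -5   -7    4    1    1   57   57   60   69   65   69   73   72   71   80   84   97   92   97    2   -5   15   43]
 [  -1    1   62   69   61   
[... 1854 characters left out ...]
  0]
 [   2   -8    2    7   29    8    8   47   41    9    3   -1   -8    0    1    4    2    2    0    4   -2    2    2]
 [   5    4   -2    3   15   48   39    4   -1    0   -8    4   -1   -2   -4   -9   -3    4   -1   -4   -2   -3    2]
 [   0   -2    1    1    4   -2    6    5   -3    1    1   -1   -7   -8   -2    3   -2    4    9    3    0    0   -1]
 [  -5    3    9    1   -4   -3   -4    3   -2    2    0    5    1    0    3    2    1    4    9   10   -2   -4    1]
 [  -4    1    0    4   -4    0    5    4   -8    2   -2    2    0    3    7    6   -1    0    3    4    2    1    0]]
[[403.962   0.    247.729]
 [  0.    403.962 194.568]
 [  0.      0.      1.   ]] [ 1.235  0.34  -0.284]
```

View pics/crop1.png

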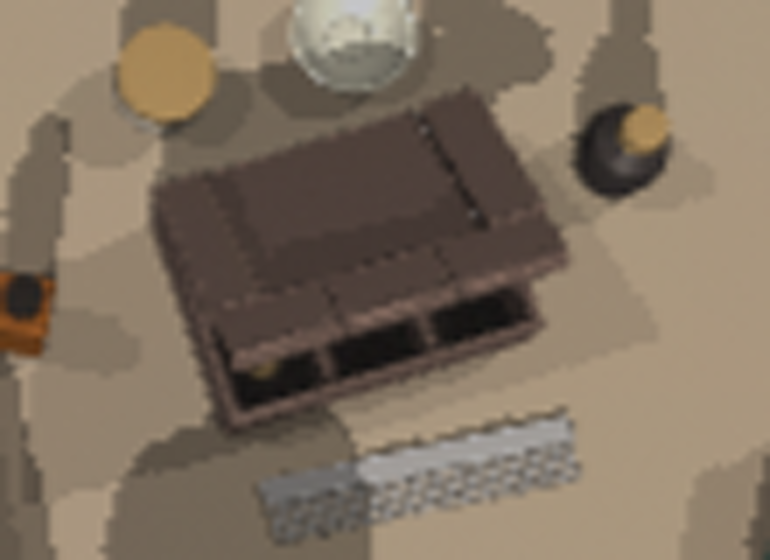

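View pics/crop2.png

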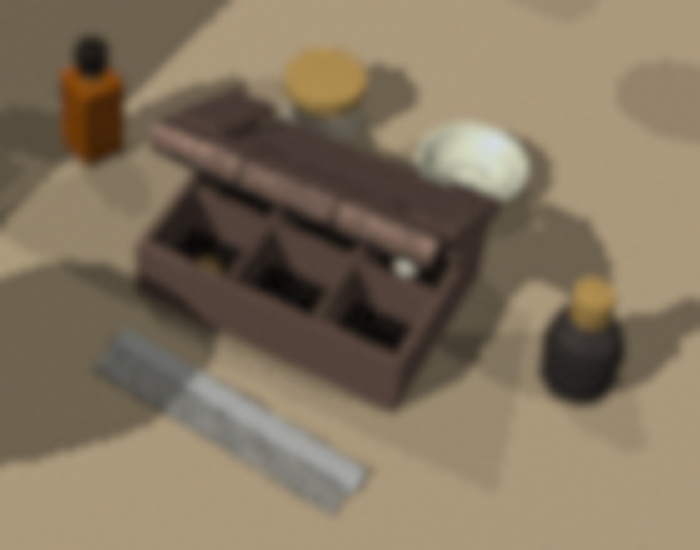

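```bash
cat >> h.py <<'E'
def rayz(c,u,v,z):
    d=c['R'].T@np.linalg.inv(c['camera_matrix'])@[u,v,1]; o=-c['R'].T@c['t']
    return o+d*(z-o[2])/d[2]
E
python3 - <<'E'
from h import *
from scipy.optimize import least_squares
np.set_printoptions(suppress=True,precision=4,linewidth=180)
c=np.load('pics/top0.npz'); s=np.load('pics/side0.npz')
p=lambda u,v,z:rayz(c,265+(u+.5)/7-.5,165+(v+.5)/7-.5,z)
FL=p(230,425,.046);FR=p(545,322,.046);print(FL,FR,np.linalg.norm(FL-FR))
q=lambda u,v,z:rayz(s,240+(u+.5)/5-.5,200+(v+.5)/5-.5,z)
print(q(138,248,.046),q(395,355,.046))
d=FL-FR; yaw=np.arctan2(-d[0],d[1]); X=np.array([np.cos(yaw),np.sin(yaw),0])
print('yaw',yaw,'centre',(FL+FR)/2+X*.062)
# fit by lid/body surface distance
P=[]
for cam in (c,s):
    W=cloud(cam).reshape(-1,3)
    m=(W[:,2]>.025)&(W[:,2]<.16)&(np.hypot(W[:,0]-.54,W[:,1]+.145)<.13); P.append(W[m])
P=np.vstack(P); print(len(P))
def box(P,lo,hi):
    # signed distance
    ce=(np.array(lo)+hi)/2; h=(np.array(hi)-lo)/2; qq=np.abs(P-ce)-h
    return np.linalg.norm(np.maximum(qq,0),axis=1)+np.minimum(qq.max(1),0)
def res(v):
    x,y,yw,th=v; cs,sn=np.cos(yw),np.sin(yw); R=np.array([[cs,-sn,0],[sn,cs,0],[0,0,1]])
    L=(P-[x,y,0])@R
    # lid frame: hinge at (0.062,0,0.046), opening raises front (-x)
    H=L-[.062,0,.046]; ct,st=np.cos(th),np.sin(th)
    # closed = rotate back
    C=np.stack([H[:,0]*ct-H[:,2]*st, H[:,1], H[:,0]*st+H[:,2]*ct],1)
    dl=np.minimum.reduce([box(C,[-.096,-.059,0],[0,.059,.012]),box(C,[-.1275,-.0895,.0],[-.0975,.0895,.019]),box(C,[-.0965,.060,0],[-.0035,.091,.019]),box(C,[-.0965,-.091,0],[-.0035,-.060,.019])])
    db=box(L,[-.062,-.087,0],[.062,.087,.046]); 
    return np.minimum(np.abs(dl),np.where(db<0,np.abs(db),db))
for th0 in (.5,.6,.7):
    r=least_squares(res,[*((FL+FR)/2+X*.062)[:2],yaw,th0],loss='soft_l1',f_scale=.004,diff_step=1e-3)
    print(r.x,r.cost)
E
```

```text
[ 0.4563 -0.0812  0.046 ] [ 0.5087 -0.2489  0.046 ] 0.17576645918836195
[ 0.4552 -0.0855  0.046 ] [ 0.5097 -0.2415  0.046 ]
yaw 0.3027031428248438 centre [ 0.5417 -0.1466  0.046 ]
3627
[ 0.5412 -0.1477  0.2852  0.5358] 0.03385134475840354
[ 0.5412 -0.1477  0.2853  0.5358] 0.03385132471927896
[ 0.5412 -0.1477  0.2852  0.5358] 0.03385140883016257
```

Candidates: turquoise case at top px (241,246), turquoise case at (395,252), and the half-open taupe case at (316,202). The taupe one fits the description, and the close crop confirms it: raised mirrored lid, three compartments, comb in front. The fit puts its centre at (0.541, -0.147), yaw 0.29, lid angle about 0.54.

{"op": "move_arm", "data": {
  "rows": [18,-37,0,0,0,0.03,1,18,-37,0,0,0,0.03,1,18,-37,0,0,0,0.03,1,18,-37,0,0,0,0.03,1,18,-37,0,0,0,0.03,1,18,-37,0,0,0,0.03,1,18,-37,0,0,0,0.03,1,18,-37,0,0,0,0.03,1,18,-37,0,0,0,0.03,1,18,-37,0,0,0,0.03,1],
  "grip_force": 20
}}

```text
time: 1.8
position: [0.3659, 0.2255, 0.2229]
tool_rot: [-0.0, 1.0, 0.0, 0.001]
ft_force: [1.1, 0.8, -0.7]
grip_width: 0.015
```

{"op": "move_arm", "data": {
  "rows": [18,-37,0,0,0,0.03,1,18,-37,0,0,0,0.03,1,18,-37,0,0,0,0.03,1,18,-37,0,0,0,0.03,1,18,-37,0,0,0,0.03,1,18,-37,0,0,0,0.03,1,18,-37,0,0,0,0.03,1,18,-37,0,0,0,0.03,1,18,-37,0,0,0,0.03,1,18,-37,0,0,0,0.02,1,0,0,0,0,0,0,1,0,0,0,0,0,0,1]
}}

```text
time: 3.0
position: [0.545, -0.1438, 0.2223]
tool_rot: [-0.143, 0.99, 0.0, -0.0]
ft_force: [0.6, 0.7, 0.2]
grip_width: 0.0006
```

```bash
python3 - <<'E'
from h import *
c=snap('wrist','w1.png'); o=robot.get_obs()
from scipy.spatial.transform import Rotation as R
print(o['position'],o['q'],R.from_quat(o['tool_rot']).as_matrix().round(3),o['ft_force'],o['grip_width'],c['tool_from_camera'])
E
```

```text
[ 0.54441349 -0.14260856  0.22220973] [-4.54960317e-01  4.44775019e-01  1.58997981e+00  4.66720730e-04
  1.10854924e+00 -2.31443405e+00] [[-0.959 -0.284 -0.001]
 [-0.284  0.959  0.001]
 [ 0.001  0.001 -1.   ]] [-0.55487089 -0.11471256  0.20871579] 4.234640073832969e-05 [[-7.70920646e-04 -9.65700014e-01 -2.59659177e-01  7.13656157e-02]
 [ 9.99999518e-01 -5.86488723e-04 -7.87756120e-04 -1.14995209e-03]
 [ 6.08448917e-04 -2.59659659e-01  9.65700001e-01 -1.62682950e-01]
 [ 0.00000000e+00  0.00000000e+00  0.00000000e+00  1.00000000e+00]]
```

View pics/w1.png

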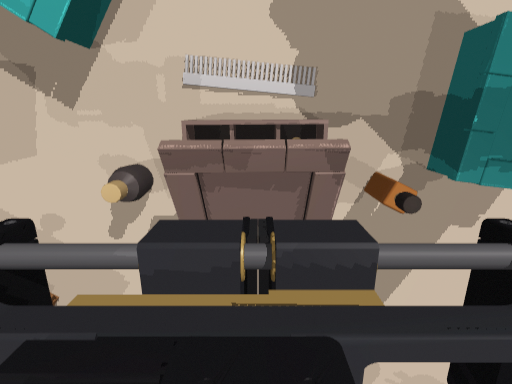

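```bash
python3 - <<'E'
from h import *
from scipy.spatial.transform import Rotation as R
np.set_printoptions(suppress=True,precision=4)
c=dict(np.load('pics/w1.npz')); T=np.eye(4);T[:3,:3]=R.from_quat(c['rot']).as_matrix();T[:3,3]=c['pos']
M=T@c['tool_from_camera']; c['R']=M[:3,:3].T; c['t']=-M[:3,:3].T@M[:3,3]
W=cloud(c)
for u,v in [(183,122),(327,122)]: print(rayz(c,u,v,.046))
A,B=rayz(c,183,122,.046),rayz(c,327,122,.046); d=B-A; yw=np.arctan2(-d[0],d[1]); print(np.linalg.norm(d),yw,(A+B)/2+.062*np.array([np.cos(yw),np.sin(yw),0]))
for u,v in [(230,155),(255,155),(285,155),(190,155),(320,155),(255,180),(255,205),(185,200),(325,200)]: print(u,v,W[v,u])
ce=np.array([.541,-.147]);X=np.array([.958,.285]);Y=np.array([-.285,.958])
for n,(a,b) in dict(press0=(.008,0),press1=(-.008,0),fl=(-.0505,.06),fm=(-.0505,0),fr=(-.0505,-.06),sl=(.012,.0755),sr=(.012,-.0755)).items(): print(n,ce+a*X+b*Y)
E
```

```text
[ 0.508  -0.2479  0.046 ]
[ 0.4599 -0.0843  0.046 ]
0.17055430536437854 0.2864186266605053 [ 0.5434 -0.1486  0.046 ]
230 155 [ 0.5175 -0.1799  0.1266]
255 155 [ 0.5112 -0.1575  0.1245]
285 155 [ 0.5032 -0.1305  0.1246]
190 155 [ 0.5281 -0.2157  0.1262]
320 155 [ 0.494  -0.0989  0.1242]
255 180 [ 0.5399 -0.1493  0.0989]
255 205 [ 0.5729 -0.1399  0.0782]
185 200 [ 0.5847 -0.2165  0.0925]
325 200 [ 0.5412 -0.0688  0.0925]
press0 [ 0.5487 -0.1447]
press1 [ 0.5333 -0.1493]
fl [ 0.4755 -0.1039]
fm [ 0.4926 -0.1614]
fr [ 0.5097 -0.2189]
sl [ 0.531  -0.0713]
sr [ 0.574  -0.2159]
```

{"op": "move_arm", "data": {
  "rows": [5,-3,-30,0,0,0,1,0,0,-30,0,0,0,1,0,0,-30,0,0,0,1,0,0,-20,0,0,0,1,0,0,-5,0,0,0,1,-1,-0.3,-3,0,0,0,1,-1,-0.3,-3,0,0,0,1,-1,-0.3,-3,0,0,0,1,-1,-0.3,-3,0,0,0,1]
}}

```text
time: 3.95
position: [0.5469, -0.1476, 0.0967]
tool_rot: [-0.144, 0.99, -0.001, 0.001]
ft_force: [-0.8, -0.1, 2.6]
grip_width: 0.0005
```

{"op": "move_arm", "data": {
  "rows": [-1,-0.3,-3,0,0,0,1,-1,-0.3,-3,0,0,0,1,-1,-0.3,-3,0,0,0,1,-1,-0.3,-3,0,0,0,1]
}}

```text
time: 4.35
position: [0.5421, -0.1488, 0.0835]
tool_rot: [-0.144, 0.99, -0.0, 0.0]
ft_force: [-0.0, -0.6, 3.4]
grip_width: 0.0003
```

{"op": "move_arm", "data": {
  "rows": [-1,-0.3,-3,0,0,0,1,-1,-0.3,-3,0,0,0,1,-1,-0.3,-3,0,0,0,1,-1,-0.3,-3,0,0,0,1,-1,-0.3,-3,0,0,0,1]
}}

```text
time: 4.85
position: [0.5369, -0.15, 0.0682]
tool_rot: [-0.144, 0.99, 0.0, -0.0]
ft_force: [-0.5, -0.3, 3.5]
grip_width: 0.0003
```

{"op": "move_arm", "data": {
  "rows": [-1,-0.3,-3,0,0,0,1,-1,-0.3,-2,0,0,0,1,0,0,-2,0,0,0,1]
}}

```text
time: 5.15
position: [0.5353, -0.1505, 0.0614]
tool_rot: [-0.144, 0.99, -0.0, 0.0]
ft_force: [-0.8, -0.0, 2.6]
grip_width: 0.0004
```

{"op": "move_arm", "data": {
  "rows": [0,0,-2,0,0,0,1,0,0,-2,0,0,0,1,0,0,0,0,0,0,1]
}}

```text
time: 5.45
position: [0.5348, -0.1506, 0.0583]
tool_rot: [-0.144, 0.99, -0.0, -0.0]
ft_force: [-2.6, -0.8, 8.6]
grip_width: 0.0005
```

{"op": "move_arm", "data": {
  "rows": [0,0,-2,0,0,0,1,0,0,0,0,0,0,1]
}}

```text
time: 5.65
position: [0.5349, -0.1507, 0.0581]
tool_rot: [-0.144, 0.99, -0.0, -0.0]
ft_force: [-4.4, 0.3, 21.7]
grip_width: 0.0002
```

{"op": "move_arm", "data": {
  "rows": [0,0,12,0,0,0,1,15,5,40,0,0,0,1,25,7,40,0,0,0,1,25,7,30,0,0,0,1,0,0,0,0,0,0,1]
}}

```text
time: 6.15
position: [0.6065, -0.132, 0.1828]
tool_rot: [-0.145, 0.989, -0.003, 0.006]
ft_force: [-0.5, 0.5, -0.2]
grip_width: 0.0003
```

```bash
cat >> h.py <<'E'
from scipy.spatial.transform import Rotation as Rot
def wcam(f):
    c=dict(np.load('pics/'+f)); T=np.eye(4);T[:3,:3]=Rot.from_quat(c['rot']).as_matrix();T[:3,3]=c['pos']
    M=T@c['tool_from_camera']; c['R']=M[:3,:3].T; c['t']=-M[:3,:3].T@M[:3,3]; return c
E
python3 - <<'E'
from h import *
np.set_printoptions(suppress=True,precision=4)
snap('wrist','w2.png');snap('top','top2.png')
c=wcam('w2.npz')
for t in ['lid_top','side_left_top','front_left_top','front_mid_top','front_right_top','side_right_top']:
    for d in robot.spot_point('wrist',t)[:1]: 
        print(t,np.round(d['at']),d['conf'],rayz(c,*d['at'],.065),world(c,*d['at']))
print(robot.get_obs()['position'])
E
```

```text
lid_top [264. 131.] 0.65 [ 0.5515 -0.1447  0.065 ] [ 0.5518 -0.1445  0.0589]
side_left_top [338. 134.] 0.77 [ 0.5332 -0.0731  0.065 ] [ 0.5332 -0.073   0.0646]
front_left_top [331.  64.] 0.62 [ 0.4758 -0.103   0.065 ] [ 0.4762 -0.1033  0.0669]
front_mid_top [264.  63.] 0.95 [ 0.4931 -0.1622  0.065 ] [ 0.4933 -0.1622  0.0659]
front_right_top [200.  63.] 0.86 [ 0.5096 -0.2193  0.065 ] [ 0.5097 -0.2192  0.0657]
side_right_top [188. 131.] 0.57 [ 0.5733 -0.2163  0.065 ] [ 0.5734 -0.2165  0.0643]
[ 0.5988 -0.1315  0.1761]
```

View pics/w2.png

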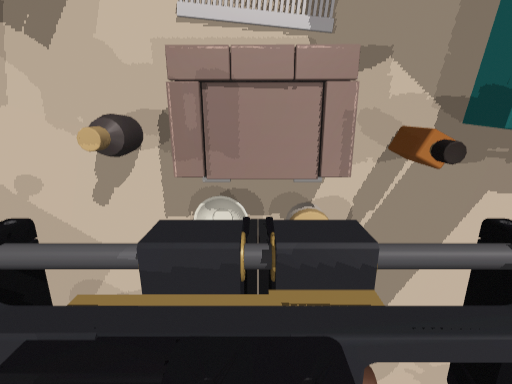

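{"op": "move_arm", "data": {
  "rows": [-31,7,-10,0,0,0,1,-31,7,-10,0,0,0,1,-31,7,-10,0,0,0,1,-31,7,-10,0,0,0,1,0,0,-30,0,0,0,1,0,0,-25,0,0,0,1,0,0,-8,0,0,0,1,0,0,-5,0,0,0,1,0,0,0,0,0,0,1]
}}

```text
time: 7.45
position: [0.4762, -0.1037, 0.0693]
tool_rot: [-0.144, 0.99, 0.0, -0.0]
ft_force: [-0.1, -0.1, 1.1]
grip_width: 0.0003
```

{"op": "move_arm", "data": {
  "rows": [0,0,-3,0,0,0,1,0,0,-2,0,0,0,1,0,0,-2,0,0,0,1,0,0,0,0,0,0,1]
}}

```text
time: 7.85
position: [0.4768, -0.1039, 0.0631]
tool_rot: [-0.144, 0.99, -0.001, 0.001]
ft_force: [1.0, -0.2, 2.3]
grip_width: 0.0005
```

{"op": "move_arm", "data": {
  "rows": [0,0,-2,0,0,0,1,0,0,-2,0,0,0,1,0,0,0,0,0,0,1]
}}

```text
time: 8.15
position: [0.4761, -0.1035, 0.0583]
tool_rot: [-0.144, 0.99, 0.0, -0.0]
ft_force: [0.1, -0.2, 0.8]
grip_width: 0.0004
```

{"op": "move_arm", "data": {
  "rows": [0,0,-1.5,0,0,0,1,0,0,0,0,0,0,1]
}}

```text
time: 8.35
position: [0.4761, -0.1035, 0.0581]
tool_rot: [-0.144, 0.99, -0.0, 0.0]
ft_force: [-0.8, 0.9, 12.1]
grip_width: 0.0005
```

{"op": "move_arm", "data": {
  "rows": [0,0,14,0,0,0,1,6,-19,4,0,0,0,1,6,-20,0,0,0,0,1,5,-19,-3,0,0,0,1,0,0,-4,0,0,0,1,0,0,-3,0,0,0,1,0,0,-2,0,0,0,1,0,0,-2,0,0,0,1]
}}

```text
time: 9.15
position: [0.4924, -0.1607, 0.0606]
tool_rot: [-0.144, 0.99, 0.001, -0.001]
ft_force: [-0.4, 0.5, -0.4]
grip_width: 0.0004
```

{"op": "move_arm", "data": {
  "rows": [0,0,-2,0,0,0,1,0,0,-1.5,0,0,0,1,0,0,0,0,0,0,1]
}}

```text
time: 9.45
position: [0.4922, -0.1604, 0.0582]
tool_rot: [-0.144, 0.99, 0.001, -0.001]
ft_force: [-2.6, 1.1, 8.0]
grip_width: 0.0008
```

{"op": "move_arm", "data": {
  "rows": [0,0,-1,0,0,0,1,0,0,15,0,0,0,1,6,-19,4,0,0,0,1,6,-20,0,0,0,0,1,5,-19,-3,0,0,0,1,0,0,-4,0,0,0,1,0,0,-3,0,0,0,1,0,0,-2,0,0,0,1,0,0,-2,0,0,0,1]
}}

```text
time: 10.35
position: [0.5096, -0.2186, 0.0612]
tool_rot: [-0.144, 0.99, 0.001, -0.0]
ft_force: [-0.2, 0.0, 0.5]
grip_width: 0.0003
```

{"op": "move_arm", "data": {
  "rows": [0,0,-2,0,0,0,1,0,0,-2,0,0,0,1,0,0,0,0,0,0,1]
}}

```text
time: 10.65
position: [0.5095, -0.2184, 0.0582]
tool_rot: [-0.144, 0.99, 0.001, -0.001]
ft_force: [-2.6, 0.7, 7.9]
grip_width: 0.0006
```

{"op": "move_arm", "data": {
  "rows": [0,0,-1,0,0,0,1,0,0,18,0,0,0,1,22,0.5,0,0,0,0,1,22,0.5,0,0,0,0,1,20,0.5,-2,0,0,0,1,0,0,-5,0,0,0,1,0,0,-3,0,0,0,1,0,0,-2,0,0,0,1,0,0,-2,0,0,0,1]
}}

```text
time: 11.55
position: [0.5725, -0.2176, 0.0601]
tool_rot: [-0.144, 0.99, 0.001, -0.001]
ft_force: [-1.1, -0.0, 0.3]
grip_width: 0.0005
```

{"op": "move_arm", "data": {
  "rows": [0,0,-2,0,0,0,1,0,0,-2,0,0,0,1,0,0,0,0,0,0,1]
}}

```text
time: 11.85
position: [0.5725, -0.2177, 0.0582]
tool_rot: [-0.144, 0.99, 0.001, -0.001]
ft_force: [-4.1, 0.6, 13.0]
grip_width: 0.0003
```

Now the left side: target (0.532, -0.072), delta about (-41, +145).

{"op": "move_arm", "data": {
  "rows": [0,0,16,0,0,0,1,-8,29,12,0,0,0,1,-8,29,0,0,0,0,1,-8,29,0,0,0,0,1,-8,29,0,0,0,0,1,-9,29,-6,0,0,0,1,0,0,-8,0,0,0,1,0,0,-4,0,0,0,1,0,0,-3,0,0,0,1,0,0,-2,0,0,0,1,0,0,-2,0,0,0,1]
}}

```text
time: 12.95
position: [0.5339, -0.0744, 0.0594]
tool_rot: [-0.144, 0.99, -0.001, 0.001]
ft_force: [-0.2, -0.3, -0.3]
grip_width: 0.0006
```

{"op": "move_arm", "data": {
  "rows": [0,0,-2,0,0,0,1,0,0,0,0,0,0,1]
}}

```text
time: 13.15
position: [0.5339, -0.0742, 0.0583]
tool_rot: [-0.144, 0.99, -0.001, 0.001]
ft_force: [-1.3, -1.7, 5.5]
grip_width: 0.0004
```

{"op": "move_arm", "data": {
  "rows": [0,0,-1.5,0,0,0,1,0,0,20,0,0,0,1,15,-15,35,0,0,0,1,25,-20,35,0,0,0,1,25,-20,30,0,0,0,1,0,0,0,0,0,0,1,0,0,0,0,0,0,1]
}}

```text
time: 13.85
position: [0.5986, -0.129, 0.1765]
tool_rot: [-0.144, 0.99, -0.0, 0.001]
ft_force: [-0.2, 0.8, 0.4]
grip_width: 0.0006
```

```bash
python3 - <<'E'
from h import *
np.set_printoptions(suppress=True,precision=4)
snap('wrist','w3.png');snap('top','top3.png')
c=wcam('w3.npz');W=cloud(c)
for t in ['lid_top','side_left_top','front_left_top','front_mid_top','front_right_top','side_right_top']:
    for d in robot.spot_point('wrist',t)[:1]: 
        u,v=np.round(d['at']).astype(int)
        print(t,(u,v),d['conf'],rayz(c,*d['at'],.058),np.median(W[v-5:v+6,u-5:u+6,2]))
print(robot.get_obs()['ft_force'])
E
```

```text
lid_top (np.int64(256), np.int64(140)) 0.92 [ 0.5529 -0.1455  0.058 ] 0.05851381156560634
side_left_top (np.int64(331), np.int64(144)) 0.91 [ 0.535  -0.0724  0.058 ] 0.058658557581108606
front_left_top (np.int64(322), np.int64(70)) 0.64 [ 0.4736 -0.1043  0.058 ] 0.05860988758153867
front_mid_top (np.int64(255), np.int64(72)) 0.58 [ 0.4926 -0.1641  0.058 ] 0.05867045998814754
front_right_top (np.int64(193), np.int64(73)) 0.58 [ 0.5101 -0.2202  0.058 ] 0.058564602117556326
side_right_top (np.int64(181), np.int64(140)) 0.81 [ 0.5743 -0.2175  0.058 ] 0.0585985906524279
[-0.3367  0.0622  0.0035]
```

View pics/w3.png

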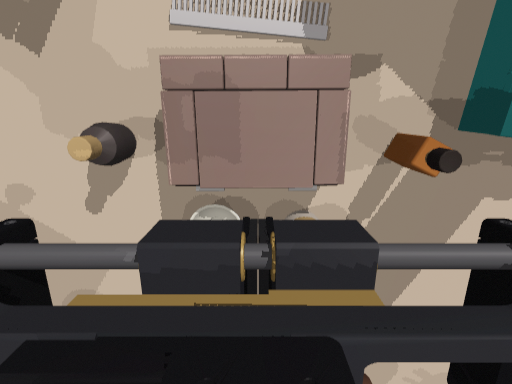

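View pics/top3.png

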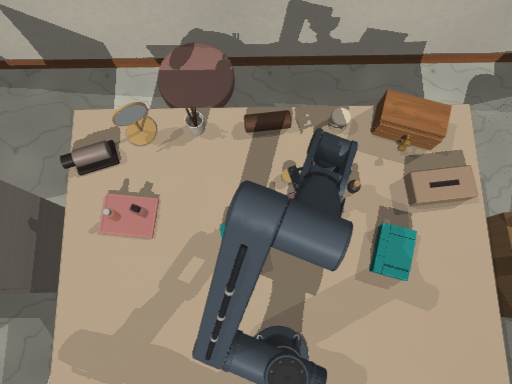

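All six surfaces read 58.5–58.7 mm. The sections are flush, the case is where it was, and nothing touches the gripper.

```bash
python3 -c "
from rig import robot
print(robot.hand_in())"
```

```text
the job is handed in; nothing more can be done
None
```

The jewellery case is closed, all five rim sections are clicked shut, and the job is handed in. I pushed the lid down with shut fingertips on its centre panel (about 3 N). Then I pressed the sections one by one: front left, front middle, front right, right side, left side.

- **Flush check:** the last wrist-camera depth readings put the panel and all five sections at 58.5–58.7 mm above the table, against a nominal 58 mm. Before pressing, the sections read 64–67 mm.
- **Case position:** the case's marked points agreed with those from before the presses to about 2 mm, within calibration.
- **Surroundings:** the neighbouring bottles and comb looked undisturbed in the last pictures. The dish and jar were partly hidden behind the gripper in that view.
- **Forces and time:** the highest force reading after any move was about 22 N, when seating the lid. The clock stood at about 14 s when I handed in, with the gripper clear of everything. No check failed or disagreed.

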